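Switch on the queen-cell incubator's heater under its push-latch cover

ROBOT

A 6-joint arm with a two-finger parallel gripper is mounted at the origin on the work surface. World frame = base frame: x ahead of the robot, y to its left, z up, the work surface at z = 0. Lengths are in m, angles in degrees, forces in N, time in s.
With the tool pointing down it reaches from about 0.4 to 0.825 m from the base axis. Payload 7 kg.
Tool frame: the origin (TCP) lies at the very end of the fingers, on their centre line; the grasp point (between the pads) lies 19 mm behind it (ctrl.hold_point_z is the distance from the TCP to the grasp point, in m); z points along the fingers, y is the line along which they close (so a half turn about z gives the same grasp; the last joint's range is limited). The gripper opens to 88 mm and grips with 3 to 60 N. Pads are 19 mm wide; open, the fingers measure 130 mm over their backs; the gripper's body (78 mm by 193 mm) begins 47 mm behind the grasp point.
Start: joints at [-54.024, 20.546, 0.682, 0, -70.136, -16.507], TCP at [0.225, -0.636, 0.227] pointing down, gripper open.
Joint ranges: [-176.03, 176.03], [-82.01, 121.73], [-58.28, 71.71], [-173.87, 95.51], [-174.79, -0.11], [-173.66, 173.66]. Speed limits (degrees/s): [136.94, 136.94, 172.46, 180, 180, 180].

INTERFACE

Orientations are given as [roll, pitch, yaw] about the fixed x, y, z axes, in that order (R = Rz(yaw) Ry(pitch) Rx(roll)).
In Python, from plant import sensors, viewer, workorder, ctrl gives the robot as it stands.
- The arm moves only by the shell command python3 -m pendant 'ROWS'. ROWS is JSON, a list of rows, each a list of 3 entries, a list of its own where there are three numbers: the opening, from -1 (shut) to 1 (fully open), so that 0 is half open, then the shift along the tool's x, y, z in m, then the turn, a rotation vector about the tool's x, y, z in degrees. A call has 1 to 10 rows; each row is the pose to reach, as a shift and turn from the pose commanded when the call began, along the tool's axes at that moment; what a row does not reach only later rows make up. A row lasts 1/12 s, in which the tool goes at most 41.7 mm and 7.16 degrees, less where a joint would pass 70% of its speed; a pose out of reach is approached as far as the arm can. A call with a gripper value outside its range is refused whole. The fingers move at their own pace and stop on an object; the grip force is fixed at half the most. Time passes only in rows, so rows that repeat a pose let the fingers close. It gives the time, the measured TCP pose, the force, the opening and the grip force at its end, in the units of the state.
- sensors.get_obs(): the state, without advancing time (a new reading comes with each control period).
- viewer.snapshot(name): name is "side" or "top"; returns the picture (384x512x3 uint8, red, green, blue); there is no depth.
- viewer.camera_params(name): a dict with "fx", "fy", "cx", "cy" (pixels), "extrinsics" (4x4, takes a point from world to camera coordinates). Camera axes: x right, y up, looking along -z (the intrinsics and any distortion apply to the point x, -y, -z); pixel columns grow to the right and rows downward; lengths in m; the calibration is good to about 2 mm. A picture is of the moment at which its call begins. camera_params takes no time and is no camera call.
- workorder.close_job(): hands the job in; it is judged then, once.
The state is a dict: "clock": time; "joint_pos": joint angles; "qvel": joint speeds; "tau": joint torques, N m; "tool_pos": TCP position; "orientation": TCP orientation; "force": force on the tool from outside, world axes, zero at the start; "moment": the same for the moment, N m; "opening": finger opening in m; "gripper_force": force on a finger pad.
Only numpy, scipy, OpenCV 4.12 (cv2) and the standard library are available. Lean on these libraries where they do the work, as an engineer would, in place of code of your own. Each camera call takes 0.05 s, during which the arm holds its last target. There are 200 camera calls.

TASK

The grafted queen cells are in, so switch the incubator's heater on: press the ribbed front of the white push-latch cover and let it pop fully open, push the proud near end of the wide rocker switch underneath fully down, then push the cover shut and press it until it stays latched flush. Do it all with the fingertips, pick nothing up, and leave the narrow switch and the loose things on and around the incubator as they are.

Things in the scene. Friction and masses are not known exactly. Their poses are not given: they have to be found in the camera images.
- incubator: Fixed white box, grey top deck: 300 deep (x), 400 wide (y), deck 170 mm above the bench. Origin: centre of its underside; +x to its back (away from the operator), +y to the operator's left, z up. Near the front right of the deck a control recess under the white cover, 64 x 143, 17 mm deep; behind it a clear window flush with the deck; left of it a display 2 mm high.
- cover_hinge (a point): Middle of the cover's hinge line, at deck height, fixed to the incubator (its x -68, y -40, z 170 mm), axes as the incubator's. The hinge line runs along y, at the cover's far edge. The cover reaches 60 mm from it towards the operator, is 139 mm wide, 3 mm thick, its outside flush with the deck when shut. When open, its free edge stands 60 mm above the deck.
- cover_ribs (a point): Where to press: middle of three finger ribs on the cover's outside, 46 mm from the hinge line; moves with the cover (z = its outward normal). Push-push latch: press the shut cover 3.5 to 4 mm in here (to its stop; 2 to 3 N), then get out of the way: it swings fully open by itself in 1.5 s.
- cover (a joint): Angle of the cover (rad): 0 shut, latched, flush (start); 1.66 fully open, just past upright; -0.087 stop when pressed in; the latch works past -0.075. To shut: from behind, push its outside (now facing away from the operator) over towards the operator and down against a light damped spring (under 3 N), press in to the stop, let go: it rises to flush, latched. Another press reopens it.
- heater_switch (a joint): Angle (rad) of the wide black rocker (heater): 28 mm long front to back, 26 wide, right half of the recess; pivot 32 mm in front of the hinge line, 34 mm right (-y) of the cover's middle. 0 = off (start): near half slopes up, its front end 4 mm proud; 0.28 = on: near half pushed level, 12 mm below the deck. Takes about 3 N, stays where left.
- heater_switch_press (a point): Point on the top face of the wide rocker's near half, 9 mm in front of its pivot, where to push down; it moves with the rocker; 9.5 mm below the deck when off, 12 mm below when on.
- light_switch (a joint): Angle (rad) of the narrow black rocker (21 mm long, 13 mm wide) for the inside light, in the left half of the recess, pivot 32 mm in front of the hinge line and 36 mm left (+y) of the cover's middle: 0 = off, 0.28 = on. It stays off.
- queen_cage: Small flat wooden queen cage with wire gauze, 80 x 34 x 17 mm, lying loose on the left part of the incubator's deck. Origin at the centre of its underside.
- cell_bar: Wooden bar 230 x 20 x 10 mm with eight wax cups, 20 mm high in all, loose on the bench in front of the incubator. Origin at the centre of its underside, long side along its y.
- grafting_tool: Thin black grafting tool, 132 mm long, 9 mm thick, loose on the bench in front of the incubator. Origin at the handle's end, the tool along its +x.
- water_bottle: Blue water bottle, 68 mm across, 219 mm tall, standing loose left of the incubator. Origin at the centre of its base.
- honey_jar: Honey jar, 72 mm across, 95 mm tall, standing loose right of the incubator. Origin at the centre of its base.

How it is judged (in metres and radians):
On the way, in this order (a step that is already met when the one before it is completed fails the run):
1. the cover has popped fully open (value of joint cover above 1.4 rad), for 0.2 s.
2. the wide heater rocker is pushed on while the cover stands open (value of joint heater_switch above 0.21 rad and value of joint cover above 0.8 rad), for 0.2 s.
At the end, for the whole second after the job is handed in: The cover stays shut by its own latch, flush within 0.03 rad (about 2 mm at its edge) and at rest; the wide heater rocker is on (past 0.21 of 0.28 rad); the narrow rocker is still off (under 0.07 rad) (value of joint cover between -0.03 and 0.03 rad and velocity of joint cover between -0.05 and 0.05 rad/s and value of joint heater_switch above 0.21 rad and value of joint light_switch below 0.07 rad); the robot touches nothing.
It fails at once if the narrow light switch is pressed (value of joint light_switch above 0.1 rad).
It fails at once if one of the loose things on or around the incubator is lifted, carried or pushed more than 20 mm (distance of any of queen_cage, cell_bar, grafting_tool, water_bottle, honey_jar from where it was at the start of the episode above 0.02 m).
It fails at once if the arm or the gripper's body, not the fingers, pushes on the incubator or its cover (contact force between the arm and incubator above 10 N).
It also fails if it takes over 51 s, if anything falls off the work surface, if the arm or the gripper's body presses on something with over 40 N, if the wrist force passes 120 N, or if a joint passes its speed limit or range.

## Working session

There is one attempt and no reset: what is moved stays moved. The work goes in short steps, Python scripts to look and compute and a shell command to move; the robot and the scene stay as the last step left them, time stands still between calls to the robot, and variables do not carry over. Pictures are saved under pics/ and viewed, at most 10 in all, crops included, and the job is handed in when it is done.

```bash
mkdir -p pics; ls; python3 - <<'E'
from plant import sensors, viewer, ctrl
import cv2, numpy as np
np.set_printoptions(precision=4,suppress=True)
for n in("side","top"):
    im=viewer.snapshot(n); cv2.imwrite(f"pics/{n}0.png",im[:,:,::-1]); print(n,viewer.camera_params(n))
print(sensors.get_obs(), ctrl.hold_point_z)
E
```

```text
pics
side {'fx': 369.33861886148645, 'fy': 369.33861886148645, 'cx': 255.91717610093718, 'cy': 186.52437789940151, 'extrinsics': array([[-0.9668, -0.2554, -0.0021,  0.5318],
       [ 0.1952, -0.7441,  0.6389, -0.1594],
       [-0.1648,  0.6172,  0.7693, -0.8103],
       [ 0.    ,  0.    ,  0.    ,  1.    ]])}
top {'fx': 453.00653622560105, 'fy': 453.00653622560105, 'cx': 251.63481497038146, 'cy': 188.53169452812307, 'extrinsics': array([[ 0.0077, -1.    , -0.0044,  0.0223],
       [ 0.995 ,  0.0072,  0.1   , -0.5542],
       [-0.1   , -0.0052,  0.995 , -1.2609],
       [ 0.    ,  0.    ,  0.    ,  1.    ]])}
{'clock': 0.1, 'joint_pos': array([-54.0246,  20.5887,   0.6398,  -0.0163, -70.1352, -16.5066]), 'qvel': array([ 0.014 , -0.0511,  0.1198,  0.0859,  0.0548,  0.0181]), 'tau': array([ -0.0023, -58.4162,  29.3748,   7.0156,   0.0101,  -0.0001]), 'tool_pos': array([ 0.2248, -0.636 ,  0.2257]), 'orientation': array([ 179.9151,   -0.0092, -160.5367]), 'force': array([0.3058, 0.2201, 0.3682]), 'moment': array([ 0.069 , -0.0217,  0.0649]), 'gripper_force': 0.0, 'opening': 0.08799938791117065} 0.0188
```

View pics/top0.png

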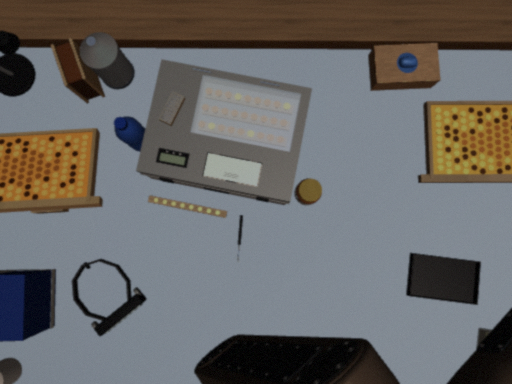

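View pics/side0.png

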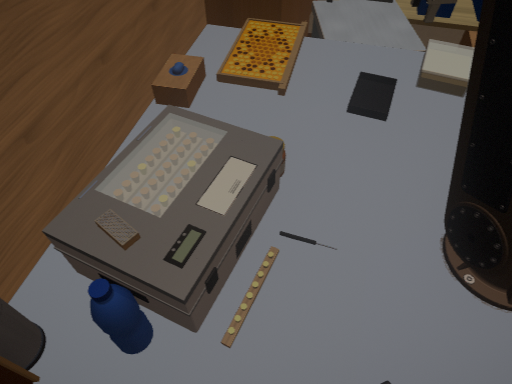

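Top view: the white cover has corners near (207,153), (263,165), (259,187) and (204,176), with its ribs at about (232,178), and the deck spans (163,62) to (290,203). Side view: cover from (228,157) to (230,212), ribs near (236,186). Next I segment it in both views.

```bash
cat > h.py <<'E'
import cv2, numpy as np
from plant import viewer, sensors
np.set_printoptions(precision=4,suppress=True)
def ray(n,uv):
    p=viewer.camera_params(n);E=p["extrinsics"];R,t=E[:3,:3],E[:3,3]
    d=R.T@np.array([(uv[0]-p["cx"])/p["fx"],-(uv[1]-p["cy"])/p["fy"],-1.])
    return -R.T@t,d/np.linalg.norm(d)
def onz(n,uv,z):
    c,d=ray(n,uv);return c+d*(z-c[2])/d[2]
def tri(u1,u2):
    (c1,d1),(c2,d2)=ray("top",u1),ray("side",u2)
    s=np.linalg.lstsq(np.c_[d1,-d2],c2-c1,rcond=None)[0]
    a,b=c1+s[0]*d1,c2+s[1]*d2
    return (a+b)/2,np.linalg.norm(a-b)
def proj(n,P):
    p=viewer.camera_params(n);q=p["extrinsics"]@np.r_[P,1]
    return np.array([p["cx"]-p["fx"]*q[0]/q[2],p["cy"]+p["fy"]*q[1]/q[2]])
E
python3 - <<'E'
from h import *
C={}
for n,seed in(("top",(215,165)),("side",(222,190))):
    im=cv2.imread(f"pics/{n}0.png"); 
    k=6;big=cv2.resize(im,None,fx=k,fy=k,interpolation=cv2.INTER_CUBIC)
    g=big.min(axis=2)
    ref=np.median(im[seed[1]-2:seed[1]+3,seed[0]-2:seed[0]+3].reshape(-1,3),0);print(n,ref)
    m=(g>(ref.min()+95)/2).astype(np.uint8)
    m=cv2.morphologyEx(m,cv2.MORPH_CLOSE,np.ones((25,25)));m=cv2.morphologyEx(m,cv2.MORPH_OPEN,np.ones((25,25)))
    nl,l,st,cc=cv2.connectedComponentsWithStats(m);i=l[seed[1]*k,seed[0]*k];print(st[i]/k)
    c=max(cv2.findContours((l==i).astype(np.uint8),0,1)[0],key=cv2.contourArea)
    h=cv2.convexHull(c)
    q=cv2.approxPolyDP(h,0.04*cv2.arcLength(h,True),True)[:,0]
    q=(q+.5)/k-.5
    print(q); C[n]=q
    P=np.array([onz(n,u,.17) for u in q]);print(P)
    print("sides",np.linalg.norm(np.roll(P,-1,0)-P,axis=1),"mid",P.mean(0))
    o=big[(120*k if n=="top" else 140*k):(220*k), (180*k if n=="top" else 180*k):(300*k)].copy()
    cv2.imwrite(f"pics/{n}c.png",o)
P=[ [tri(a,b) for b in C["side"]] for a in C["top"]]
for r in P:
    b=min(r,key=lambda t:t[1]+abs(t[0][2]-.17)*.3); print(b)
E
```

```text
top [158. 168. 161.]
[ 204.3333  154.       56.5      31.6667 7474.    ]
[[207.9167 153.75  ]
 [259.9167 163.0833]
 [256.9167 185.0833]
 [204.25   175.75  ]]
[[0.6281 0.1379 0.17  ]
 [0.605  0.0051 0.17  ]
 [0.5486 0.0124 0.17  ]
 [0.5715 0.1462 0.17  ]]
sides [0.1347 0.0568 0.1357 0.0572] mid [0.5883 0.0754 0.17  ]
side [126. 141. 148.]
[ 199.5     158.3333   54.1667   55.1667 9242.5   ]
[[253.0833 164.75  ]
 [224.25   212.9167]
 [199.0833 204.25  ]
 [230.25   157.9167]]
[[0.5514 0.0162 0.17  ]
 [0.5713 0.1472 0.17  ]
 [0.6234 0.1402 0.17  ]
 [0.6028 0.0095 0.17  ]]
sides [0.1325 0.0525 0.1324 0.0518] mid [0.5872 0.0783 0.17  ]
(array([0.6269, 0.1377, 0.1661]), np.float64(0.003888541337404181))
(array([0.6051, 0.0049, 0.165 ]), np.float64(0.0012574579760070844))
(array([0.5507, 0.0126, 0.1661]), np.float64(0.0033762968799897703))
(array([0.5717, 0.1463, 0.1686]), np.float64(7.703341667451173e-05))
```

View pics/topc.png

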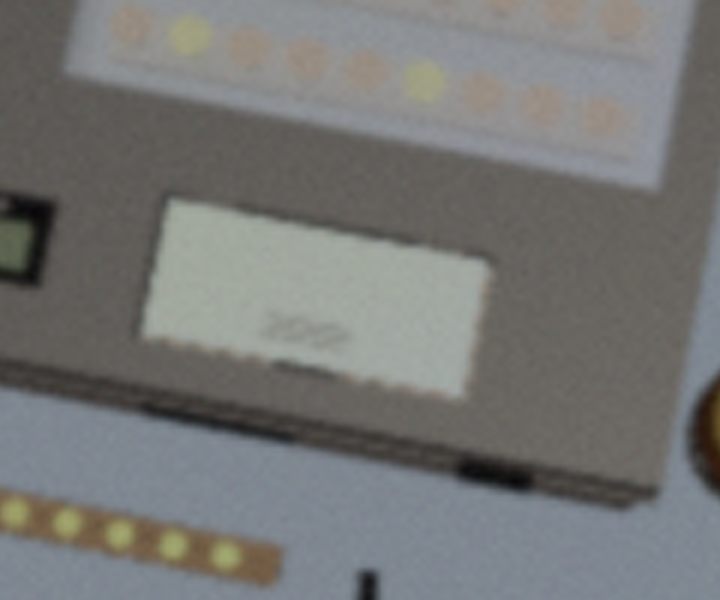

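Crop: the cover quad is clear, with ribs at crop (308,330), which is full-frame (231,175). Its hinge edge is the upper one. The heights come out at 0.165–0.169, which agrees with the 0.17 given. Now I fix the frame and write a helper for the shifts.

```bash
cat >> h.py <<'E'
from scipy.spatial.transform import Rotation as Ro
YAW=-9.5; MID=np.array([.5878,.0765,.17])   # cover mid, refined below
def inc(): return Ro.from_euler('z',YAW,degrees=True)
HINGE=MID+inc().apply([.030,0,0])
def want(p,tilt=0):
    """p: mm from hinge in incubator axes -> shift/turn in tool axes from measured pose"""
    o=sensors.get_obs(); T=HINGE+inc().apply(np.array(p)/1000)
    Rw=inc()*Ro.from_euler('y',-tilt,degrees=True)*Ro.from_euler('xyz',[180,0,180],degrees=True)
    R=Ro.from_euler('xyz',o['orientation'],degrees=True)
    print('shift',R.inv().apply(T-o['tool_pos']),'turn',(R.inv()*Rw).as_rotvec(degrees=True),'world',T,'t',o['clock'])
def where():
    o=sensors.get_obs();print('rel hinge mm',inc().inv().apply(o['tool_pos']-HINGE)*1000,'ori',o['orientation'],'F',inc().inv().apply(o['force']),o['clock'])
E
python3 - <<'E'
from h import *
q=[(163,62),(311,88),(289.3,201.5),(138,170)]
# refine corners: deck lines in top view from deck mask
im=cv2.imread("pics/top0.png");h=cv2.cvtColor(im,cv2.COLOR_BGR2HSV)
P=np.array([onz("top",u,.17) for u in q]);print(P)
for a,b in((0,1),(3,2)):
    d=P[a]-P[b];print("yaw y-edge",np.degrees(np.arctan2(-d[0],d[1])),np.linalg.norm(d))
for a,b in((0,3),(1,2)):
    d=P[a]-P[b];print("yaw x-edge",np.degrees(np.arctan2(d[1],d[0])),np.linalg.norm(d))
c=P.mean(0);print("cover mid from deck centre",c+inc().apply([-.098,-.040,0]))
print("ribs pixel->",onz("top",(231.3,175),.17), "expected",HINGE+inc().apply([-.046,0,0]))
for n in("top","side"):print(proj(n,HINGE+inc().apply([-.046,0,0])))
want([-46,0,60])
R=Ro.from_euler('xyz',sensors.get_obs()['orientation'],degrees=True);print(R.as_matrix())
E
```

```text
[[ 0.8693  0.2591  0.17  ]
 [ 0.8021 -0.1258  0.17  ]
 [ 0.5076 -0.0695  0.17  ]
 [ 0.585   0.315   0.17  ]]
yaw y-edge -9.908205968487408 0.39071696077384754
yaw y-edge -11.387498821428146 0.3922224132252082
yaw x-edge -11.120899367472509 0.2897368032346288
yaw x-edge -10.817308021453663 0.29983513112686383
cover mid from deck centre [0.5877 0.0714 0.17  ]
ribs pixel-> [0.5739 0.0776 0.17  ] expected [0.572  0.0791 0.17  ]
[230.6643 175.726 ]
[234.6225 185.4945]
shift [-0.5657  0.5586 -0.0036] turn [ 0.0808 -0.0305 28.9633] world [0.572  0.0791 0.23  ] t 0.1
[[-0.9429 -0.3332 -0.0006]
 [-0.3332  0.9429  0.0013]
 [ 0.0002  0.0015 -1.    ]]
```

```bash
sed -i 's/^YAW=.*/YAW=-10.3; MID=np.array([.5882,.0758,.17])/' h.py
python3 -m pendant '[[-1,[-0.28,0.28,-0.02],[0,0,14]],[-1,[-0.28,0.28,-0.02],[0,0,14]],[-1,[-0.28,0.28,-0.02],[0,0,14]],[-1,[-0.28,0.28,-0.02],[0,0,14]],[-1,[-0.28,0.28,-0.02],[0,0,14]],[-1,[-0.28,0.28,-0.02],[0,0,14]],[-1,[-0.28,0.28,-0.02],[0,0,14]],[-1,[-0.28,0.28,-0.02],[0,0,14]],[-1,[-0.28,0.28,-0.02],[0,0,14]],[-1,[-0.28,0.28,-0.02],[0,0,14]]]'
python3 -c "
from h import *
where();want([-46,0,40])"
```

```text
clock: 0.93
tool_pos: [0.3965, -0.276, 0.2469]
orientation: [180.0, 0.1, -174.4]
force: [0.2, -0.5, 0.2]
opening: 0.0264
gripper_force: 0.0
rel hinge mm [-155.6571 -380.4139   76.8933] ori [ 179.9881    0.0564 -174.4445] F [ 0.2528 -0.462   0.2028] 0.9333
shift [-0.2094  0.336   0.0372] turn [ 0.0196  0.0544 15.8555] world [0.5725 0.0787 0.21  ] t 0.9333
```

```bash

python3 -m pendant '[[-1,[-0.209,0.336,0.0],[0,0,15.9]],[-1,[-0.209,0.336,0.0],[0,0,15.9]],[-1,[-0.209,0.336,0.0],[0,0,15.9]],[-1,[-0.209,0.336,0.0],[0,0,15.9]],[-1,[-0.209,0.336,0.0],[0,0,15.9]],[-1,[-0.209,0.336,0.0],[0,0,15.9]],[-1,[-0.209,0.336,0.0],[0,0,15.9]],[-1,[-0.209,0.336,0.0],[0,0,15.9]],[-1,[-0.209,0.336,0.0],[0,0,15.9]],[-1,[-0.209,0.336,0.037],[0,0,15.9]]]'
python3 -m pendant '[[-1,[0,0,0.03],[0,0,0]],[-1,[0,0,0.03],[0,0,0]],[-1,[0,0,0.03],[0,0,0]]]'
python3 - <<'E'
from h import *
where();want([-46,0,10])
for n in("top","side"):
    im=viewer.snapshot(n)[:,:,::-1]; c=im[110:210,170:290] if n=="top" else im[120:240,170:290]
    cv2.imwrite(f"pics/{n}1.png",cv2.resize(c,None,fx=4,fy=4))
a,b=cv2.imread("pics/top1.png"),cv2.imread("pics/side1.png")
cv2.imwrite("pics/both1.png",cv2.hconcat([cv2.copyMakeBorder(a,0,80,0,0,0),b])[:, :])
E
python3 -c "
import cv2;i=cv2.imread('pics/both1.png');cv2.imwrite('pics/b1.png',cv2.resize(i,(800,400)))"
```

```text
clock: 1.77
tool_pos: [0.5738, 0.0747, 0.2203]
orientation: [179.8, 0.5, 169.7]
force: [2.5, 0.5, 1.4]
opening: 0.0005
gripper_force: 0.0
clock: 2.02
tool_pos: [0.5681, 0.0703, 0.184]
orientation: [-179.8, -0.2, 169.6]
force: [0.1, -0.6, 0.8]
opening: 0.0007
gripper_force: 0.0
rel hinge mm [-48.7559  -9.0411  13.9633] ori [-179.8291   -0.2184  169.6037] F [ 0.1726 -0.5747  0.7974] 2.0167
shift [-0.0028  0.0091  0.0039] turn [-0.1707 -0.2185 -0.096 ] world [0.5725 0.0787 0.18  ] t 2.0167
```

View pics/b1.png

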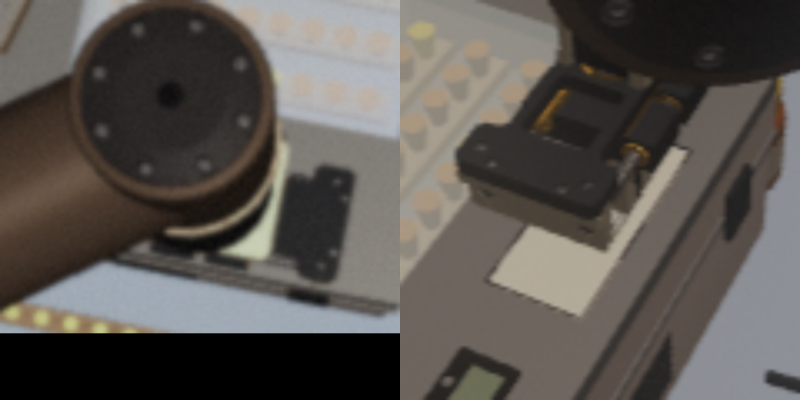

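The gripper is over the cover with its long side along the hinge line. It sits 9 mm right of the ribs. I'll correct that and feel downward.

```bash

python3 -m pendant '[[-1,[-0.0028,0.009,0.006],[0,0,0]],[-1,[-0.0028,0.009,0.008],[0,0,0]],[-1,[-0.0028,0.009,0.008],[0,0,0]],[-1,[-0.0028,0.009,0.008],[0,0,0]]]'
python3 -m pendant '[[-1,[0,0,0.001],[0,0,0]],[-1,[0,0,0.002],[0,0,0]],[-1,[0,0,0.002],[0,0,0]]]'
python3 -m pendant '[[-1,[0,0,0.001],[0,0,0]],[-1,[0,0,0.002],[0,0,0]],[-1,[0,0,0.002],[0,0,0]]]'
python3 -c "
from h import *
where()"
```

```text
clock: 2.45
tool_pos: [0.5739, 0.0788, 0.178]
orientation: [180.0, 0.0, 169.5]
force: [0.1, -0.2, -0.1]
opening: 0.0003
gripper_force: 0.0
clock: 2.7
tool_pos: [0.5737, 0.0789, 0.1753]
orientation: [180.0, -0.0, 169.6]
force: [-0.5, 0.1, 1.0]
opening: 0.0001
gripper_force: 0.0
clock: 2.95
tool_pos: [0.5736, 0.079, 0.1731]
orientation: [-180.0, -0.0, 169.6]
force: [0.2, 0.1, -0.3]
opening: 0.0002
gripper_force: 0.0
rel hinge mm [-44.9445   0.586    3.0747] ori [-179.9904   -0.0223  169.5664] F [ 0.1592  0.1585 -0.2869] 2.95
```

```bash

python3 -m pendant '[[-1,[0,0,0.001],[0,0,0]],[-1,[0,0,0.002],[0,0,0]],[-1,[0,0,0.002],[0,0,0]]]'
python3 -m pendant '[[-1,[0,0,0.001],[0,0,0]],[-1,[0,0,0.002],[0,0,0]],[-1,[0,0,0.002],[0,0,0]]]'
python3 -m pendant '[[-1,[0,0,0.001],[0,0,0]],[-1,[0,0,0.001],[0,0,0]],[-1,[0,0,0.001],[0,0,0]]]'
```

```text
clock: 3.2
tool_pos: [0.5736, 0.079, 0.1711]
orientation: [-180.0, -0.0, 169.6]
force: [-0.2, 0.6, 0.4]
opening: 0.0006
gripper_force: 0.0
clock: 3.45
tool_pos: [0.5738, 0.0791, 0.1694]
orientation: [180.0, 0.0, 169.6]
force: [-1.2, -0.2, 2.6]
opening: 0.0008
gripper_force: 1.3
clock: 3.7
tool_pos: [0.5739, 0.0791, 0.1685]
orientation: [180.0, 0.0, 169.6]
force: [-1.6, 0.1, 2.0]
opening: 0.0002
gripper_force: 1.3
```

```bash

python3 -m pendant '[[-1,[0,0,0.001],[0,0,0]],[-1,[0,0,0.002],[0,0,0]],[-1,[0,0,0.002],[0,0,0]]]'
python3 -m pendant '[[-1,[0,0,0.001],[0,0,0]],[-1,[0,0,0.001],[0,0,0]],[-1,[0,0,0.001],[0,0,0]]]'
```

```text
clock: 3.95
tool_pos: [0.5739, 0.0791, 0.1669]
orientation: [180.0, 0.0, 169.6]
force: [-1.9, -1.4, 6.4]
opening: 0.0007
gripper_force: 3.3
clock: 4.2
tool_pos: [0.574, 0.0791, 0.1667]
orientation: [180.0, 0.1, 169.6]
force: [-5.6, 0.3, 12.7]
opening: 0.0006
gripper_force: 6.3
```

At the stop (12.7 N). Retreating.

```bash

python3 -m pendant '[[-1,[0.01,0,-0.035],[0,0,0]],[-1,[0.04,0,-0.07],[0,0,0]],[-1,[0.05,0,-0.1],[0,0,0]],[-1,[0.05,0,-0.12],[0,0,0]],[-1,[0.05,0,-0.12],[0,0,0]],[-1,[0.05,0,-0.12],[0,0,0]],[-1,[0.05,0,-0.12],[0,0,0]],[-1,[0.05,0,-0.12],[0,0,0]],[-1,[0.05,0,-0.12],[0,0,0]],[-1,[0.05,0,-0.12],[0,0,0]]]'
python3 -m pendant '[[-1,[0,0,0],[0,0,0]],[-1,[0,0,0],[0,0,0]],[-1,[0,0,0],[0,0,0]],[-1,[0,0,0],[0,0,0]],[-1,[0,0,0],[0,0,0]],[-1,[0,0,0],[0,0,0]],[-1,[0,0,0],[0,0,0]],[-1,[0,0,0],[0,0,0]],[-1,[0,0,0],[0,0,0]],[-1,[0,0,0],[0,0,0]]]'
python3 - <<'E'
from h import *
where();want([-41,-34,30],10)
im=viewer.snapshot("side")[:,:,::-1]
cv2.imwrite("pics/side2.png",cv2.resize(im[80:280,100:350],None,fx=3,fy=3))
print("hinge px side",proj("side",HINGE),"top edge",proj("side",HINGE+[0,0,.06]))
E
```

```text
clock: 5.03
tool_pos: [0.5244, 0.0879, 0.2842]
orientation: [-179.9, -0.1, 169.6]
force: [0.0, 1.1, 0.3]
opening: 0.0002
gripper_force: 0.0
clock: 5.87
tool_pos: [0.5246, 0.0882, 0.2853]
orientation: [180.0, -0.0, 169.6]
force: [-0.3, -0.3, 0.6]
opening: 0.0004
gripper_force: 0.0
rel hinge mm [-94.8061   0.7771 115.3418] ori [179.9982  -0.0005 169.5687] F [-0.1986 -0.3055  0.6307] 5.8667
shift [-0.0539 -0.0347  0.0853] turn [ -0.0097 -10.0005  -0.1311] world [0.5713 0.0443 0.2   ] t 5.8667
hinge px side [213.9928 177.8048] top edge [211.1269 156.7552]
```

View pics/side2.png

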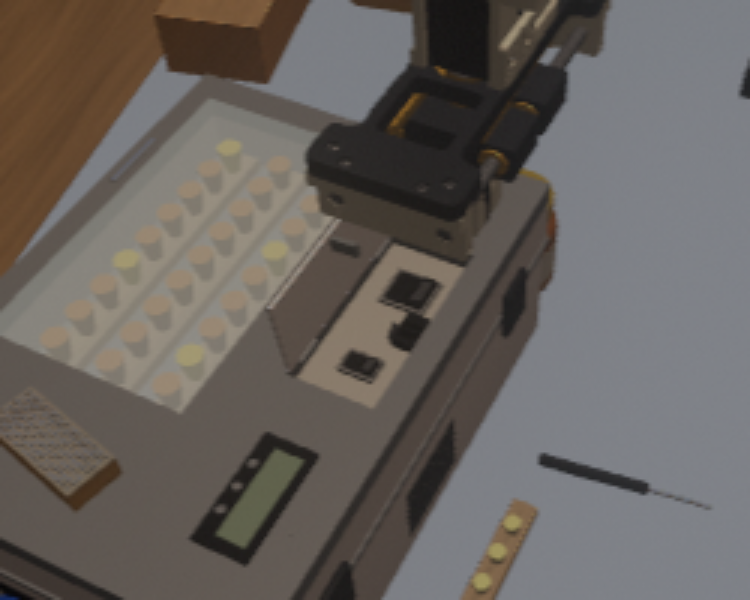

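Side crop: the cover is fully open. The wide rocker is at crop (412,290) = full (237,177), the latch hook at crop (408,330), and the narrow rocker at crop (360,365). I'll go over the wide rocker tilted 10° away from the cover.

```bash
python3 -c "
from h import *
print(proj('side',HINGE+inc().apply([-.032,-.034,-.01])),proj('side',HINGE+inc().apply([-.032,.036,-.01])))"
python3 -m pendant '[[-1,[-0.02,-0.02,0.03],[0,-5,0]],[-1,[-0.04,-0.037,0.06],[0,-10,0]],[-1,[-0.054,-0.037,0.085],[0,-10,0]],[-1,[-0.054,-0.037,0.085],[0,-10,0]],[-1,[-0.054,-0.037,0.085],[0,-10,0]],[-1,[-0.054,-0.037,0.085],[0,-10,0]],[-1,[-0.054,-0.037,0.085],[0,-10,0]]]'
python3 -c "
from h import *
where();want([-41,-36,0],10)"
```

```text
[236.2251 174.6436] [219.7959 199.1484]
clock: 6.5
tool_pos: [0.5723, 0.0429, 0.2025]
orientation: [179.9, 10.2, 169.6]
force: [0.5, 0.2, 0.4]
opening: 0.0006
gripper_force: 0.0
rel hinge mm [-39.7583 -35.2242  32.5243] ori [179.8935  10.1525 169.572 ] F [0.4885 0.3382 0.4176] 6.5
shift [ 0.007  -0.0008  0.0318] turn [ 0.0841  0.1527 -0.1259] world [0.5709 0.0423 0.17  ] t 6.5
```

```bash

python3 -m pendant '[[-1,[0.003,0,0.012],[0,0,0]],[-1,[0.005,0,0.022],[0,0,0]],[-1,[0.007,0,0.032],[0,0,0]],[-1,[0.007,0,0.033],[0,0,0]],[-1,[0.007,0,0.033],[0,0,0]]]'
python3 -m pendant '[[-1,[0.0002,0,0.0015],[0,0,0]],[-1,[0.0005,0,0.003],[0,0,0]],[-1,[0.0005,0,0.003],[0,0,0]]]'
python3 -m pendant '[[-1,[0.0002,0,0.001],[0,0,0]],[-1,[0.0003,0,0.002],[0,0,0]],[-1,[0.0003,0,0.002],[0,0,0]]]'
python3 -c "
from h import *
where()"
```

```text
clock: 6.92
tool_pos: [0.5699, 0.0424, 0.1667]
orientation: [-180.0, 10.0, 169.6]
force: [-0.0, 0.1, 0.5]
opening: 0.0003
gripper_force: 0.0
clock: 7.17
tool_pos: [0.5701, 0.0423, 0.1639]
orientation: [180.0, 10.0, 169.6]
force: [-0.1, 0.5, -0.3]
opening: 0.0002
gripper_force: 0.0
clock: 7.42
tool_pos: [0.5699, 0.0423, 0.1618]
orientation: [180.0, 10.0, 169.6]
force: [-1.5, 0.8, 3.1]
opening: 0.0
gripper_force: 1.6
rel hinge mm [-41.9704 -36.2523  -8.2136] ori [179.9842  10.0107 169.5668] F [-1.5696  0.5262  3.0732] 7.4167
```

```bash

python3 -m pendant '[[-1,[0.0002,0,0.001],[0,0,0]],[-1,[0.0003,0,0.002],[0,0,0]],[-1,[0.0003,0,0.002],[0,0,0]]]'
python3 -m pendant '[[-1,[0.0002,0,0.001],[0,0,0]],[-1,[0.0003,0,0.0015],[0,0,0]],[-1,[0.0003,0,0.0015],[0,0,0]]]'
python3 -m pendant '[[-1,[0.0002,0,0.001],[0,0,0]],[-1,[0.0002,0,0.001],[0,0,0]],[-1,[0.0002,0,0.001],[0,0,0]]]'
python3 -c "
from h import *
where()"
```

```text
clock: 7.67
tool_pos: [0.5695, 0.0422, 0.1593]
orientation: [-180.0, 10.0, 169.6]
force: [-3.1, 1.5, 3.0]
opening: 0.0005
gripper_force: 1.6
clock: 7.92
tool_pos: [0.5698, 0.0421, 0.1586]
orientation: [-180.0, 10.0, 169.6]
force: [-7.5, 1.8, 9.9]
opening: 0.0006
gripper_force: 4.9
clock: 8.17
tool_pos: [0.5699, 0.0421, 0.1583]
orientation: [180.0, 10.0, 169.6]
force: [-9.7, 1.7, 15.3]
opening: 0.0005
gripper_force: 8.4
rel hinge mm [-42.0212 -36.4622 -11.651 ] ori [179.9986  10.0467 169.5794] F [-9.8092 -0.0987 15.2838] 8.1667
```

Rocker is at its stop (TCP 11.7 mm below deck, 15 N). I'll back out along the fingers and look.

```bash

python3 -m pendant '[[-1,[0.0002,0,0.001],[0,0,0]],[-1,[0,0,-0.03],[0,0,0]],[-1,[0,0,-0.07],[0,0,0]],[-1,[0,0,-0.11],[0,0,0]],[-1,[0,0,-0.12],[0,5,0]],[-1,[0,0,-0.12],[0,10,0]],[-1,[0,0,-0.12],[0,10,0]],[-1,[0,0,-0.12],[0,10,0]]]'
python3 - <<'E'
from h import *
where();want([25,0,110]);want([25,0,40])
im=viewer.snapshot("side")[:,:,::-1]
cv2.imwrite("pics/side3.png",cv2.resize(im[120:220,160:290],None,fx=6,fy=6,interpolation=cv2.INTER_CUBIC))
E
```

```text
clock: 8.83
tool_pos: [0.5506, 0.0457, 0.2743]
orientation: [-180.0, -0.0, 169.5]
force: [-1.0, -0.0, -1.3]
opening: 0.0006
gripper_force: 0.0
rel hinge mm [-61.6511 -36.3174 104.3041] ori [-179.9805   -0.0109  169.4721] F [-0.9613 -0.1765 -1.3418] 8.8333
shift [-0.0865  0.0367 -0.0057] turn [-0.0194 -0.0109 -0.2279] world [0.6423 0.066  0.28  ] t 8.8333
shift [-0.0865  0.0367  0.0643] turn [-0.0194 -0.0109 -0.2279] world [0.6423 0.066  0.21  ] t 8.8333
```

View pics/side3.png

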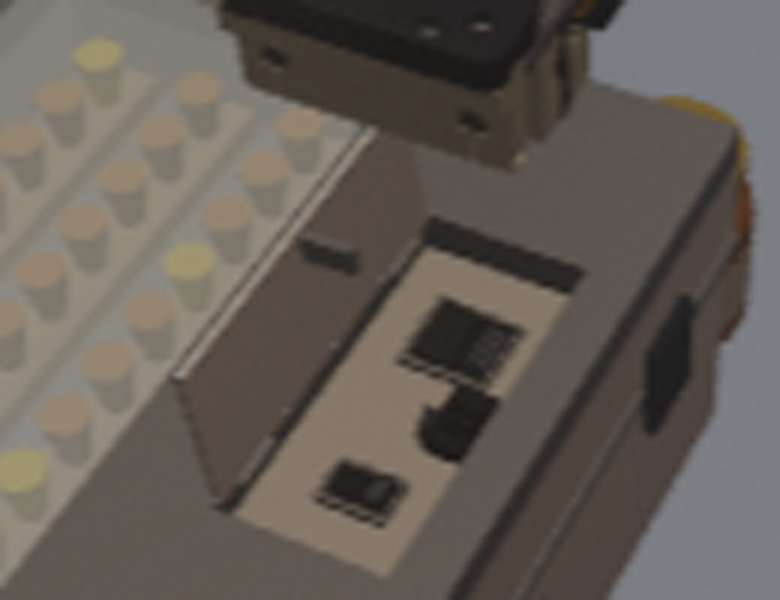

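Side crop: the wide rocker at (465,340) has changed: its near half is level and its far half raised, so it is on. The narrow rocker at (362,490) is unchanged and the cover stands open. Next I go over and behind the cover.

```bash

python3 -m pendant '[[-1,[-0.03,0.015,-0.01],[0,0,0]],[-1,[-0.06,0.03,-0.01],[0,0,0]],[-1,[-0.088,0.036,-0.008],[0,0,0]],[-1,[-0.09,0.036,-0.006],[0,0,0]],[-1,[-0.09,0.036,-0.006],[0,0,0]],[-1,[-0.09,0.036,-0.006],[0,0,0]],[-1,[-0.09,0.036,0.03],[0,0,0]],[-1,[-0.09,0.036,0.06],[0,0,0]],[-1,[-0.09,0.036,0.06],[0,0,0]],[-1,[-0.09,0.036,0.06],[0,0,0]]]'
python3 -c "
from h import *
where()"
```

```text
clock: 9.72
tool_pos: [0.643, 0.0646, 0.2151]
orientation: [-179.9, -0.1, 169.6]
force: [0.1, -0.1, 0.4]
opening: 0.0006
gripper_force: 0.0
rel hinge mm [25.9162 -1.2193 45.0639] ori [-179.8997   -0.0959  169.5954] F [ 0.1573 -0.1139  0.4165] 9.7167
```

```bash

python3 -m pendant '[[-1,[0.008,0.001,0],[0,0,0]],[-1,[0.016,0.001,0],[0,0,0]],[-1,[0.024,0.001,0.001],[0,0,0]],[-1,[0.032,0.001,0.003],[0,0,0]],[-1,[0.039,0.001,0.006],[0,0,0]],[-1,[0.046,0.001,0.01],[0,0,0]],[-1,[0.052,0.001,0.015],[0,0,0]],[-1,[0.058,0.001,0.021],[0,0,0]],[-1,[0.058,0.001,0.021],[0,0,0]]]'
python3 - <<'E'
from h import *
where()
im=viewer.snapshot("side")[:,:,::-1]
cv2.imwrite("pics/side4.png",cv2.resize(im[120:220,160:290],None,fx=5,fy=5,interpolation=cv2.INTER_CUBIC))
E
```

```text
clock: 10.47
tool_pos: [0.5856, 0.0766, 0.1925]
orientation: [-180.0, -0.1, 169.6]
force: [0.0, -0.4, 0.3]
opening: 0.0006
gripper_force: 0.5
rel hinge mm [-32.6648   0.2911  22.483 ] ori [-179.9569   -0.1435  169.5703] F [ 0.0904 -0.3668  0.2896] 10.4667
```

View pics/side4.png

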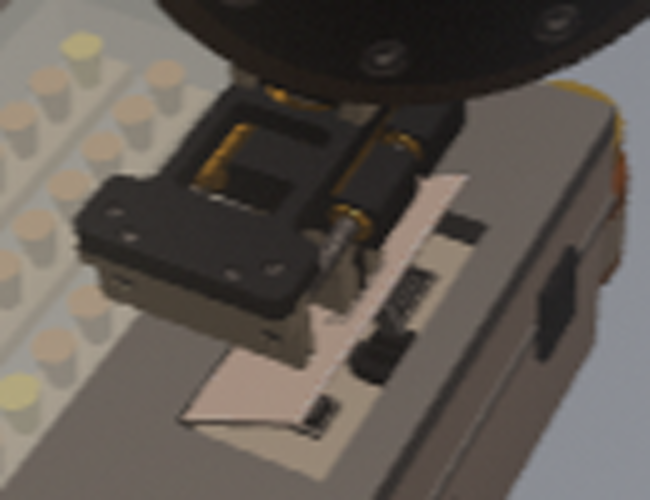

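Side crop: the fingers are on the cover's outside at (330,320) and it is folded down to about 30°. I keep going to almost shut, centring over the ribs.

```bash

python3 -m pendant '[[-1,[0.003,0,0.005],[0,0,0]],[-1,[0.005,0,0.01],[0,0,0]],[-1,[0.007,0,0.014],[0,0,0]],[-1,[0.009,0,0.017],[0,0,0]],[-1,[0.011,0,0.019],[0,0,0]],[-1,[0.013,0,0.02],[0,0,0]],[-1,[0.013,0,0.02],[0,0,0]]]'
python3 -c "
from h import *
where()"
python3 -m pendant '[[-1,[0,0,0.001],[0,0,0]],[-1,[0,0,0.002],[0,0,0]],[-1,[0,0,0.003],[0,0,0]],[-1,[0,0,0.003],[0,0,0]]]'
python3 -c "
from h import *
where()"
```

```text
clock: 11.1
tool_pos: [0.5744, 0.0789, 0.1738]
orientation: [-180.0, -0.0, 169.6]
force: [0.6, 0.1, 1.3]
opening: 0.0004
gripper_force: 0.8
rel hinge mm [-44.1767   0.5691   3.8391] ori [-179.9889   -0.0345  169.5642] F [0.5867 0.1768 1.3057] 11.1
clock: 11.43
tool_pos: [0.5744, 0.0789, 0.1708]
orientation: [-180.0, -0.1, 169.6]
force: [-1.5, 0.6, 2.4]
opening: 0.0004
gripper_force: 0.9
rel hinge mm [-44.1679   0.5371   0.7692] ori [-179.9846   -0.0562  169.5612] F [-1.5634  0.2812  2.4088] 11.4333
```

Now I press to the stop, which was at z ≈ 0.1667 with over 10 N last time.

```bash

python3 -m pendant '[[-1,[0,0,0.001],[0,0,0]],[-1,[0,0,0.002],[0,0,0]],[-1,[0,0,0.003],[0,0,0]],[-1,[0,0,0.004],[0,0,0]],[-1,[0,0,0.004],[0,0,0]]]'
python3 -m pendant '[[-1,[0,0,0.001],[0,0,0]],[-1,[0,0,0.002],[0,0,0]],[-1,[0,0,0.002],[0,0,0]],[-1,[0,0,0.002],[0,0,0]]]'
```

```text
clock: 11.85
tool_pos: [0.5747, 0.0788, 0.1672]
orientation: [-180.0, -0.0, 169.6]
force: [-2.9, 0.8, 3.4]
opening: 0.0005
gripper_force: 1.6
clock: 12.18
tool_pos: [0.5748, 0.0788, 0.1668]
orientation: [180.0, 0.1, 169.6]
force: [-7.3, 0.6, 13.5]
opening: 0.0004
gripper_force: 7.3
```

Stop reached (13.5 N at 0.1668). Lifting clear, waiting and looking.

```bash

python3 -m pendant '[[-1,[0,0,-0.01],[0,0,0]],[-1,[0,0,-0.03],[0,0,0]],[-1,[0.02,0,-0.07],[0,0,0]],[-1,[0.06,0,-0.11],[0,0,0]],[-1,[0.1,0,-0.12],[0,0,0]],[-1,[0.12,0,-0.12],[0,0,0]],[-1,[0.12,0,-0.12],[0,0,0]],[-1,[0.12,0,-0.12],[0,0,0]],[-1,[0.12,0,-0.12],[0,0,0]],[-1,[0.12,0,-0.12],[0,0,0]]]'
python3 -m pendant '[[-1,[0,0,0],[0,0,0]],[-1,[0,0,0],[0,0,0]],[-1,[0,0,0],[0,0,0]],[-1,[0,0,0],[0,0,0]],[-1,[0,0,0],[0,0,0]],[-1,[0,0,0],[0,0,0]],[-1,[0,0,0],[0,0,0]],[-1,[0,0,0],[0,0,0]],[-1,[0,0,0],[0,0,0]],[-1,[0,0,0],[0,0,0]]]'
python3 - <<'E'
from h import *
im=viewer.snapshot("side")[:,:,::-1]
cv2.imwrite("pics/side5.png",cv2.resize(im[120:280,120:320],None,fx=4,fy=3.75,interpolation=cv2.INTER_CUBIC))
E
```

```text
clock: 13.02
tool_pos: [0.4573, 0.1006, 0.2847]
orientation: [-180.0, -0.0, 169.6]
force: [-0.0, -0.0, 0.8]
opening: 0.0006
gripper_force: 0.0
clock: 13.85
tool_pos: [0.4568, 0.1006, 0.2852]
orientation: [180.0, 0.0, 169.6]
force: [0.1, -0.4, -0.9]
opening: 0.0003
gripper_force: 0.0
```

View pics/side5.png

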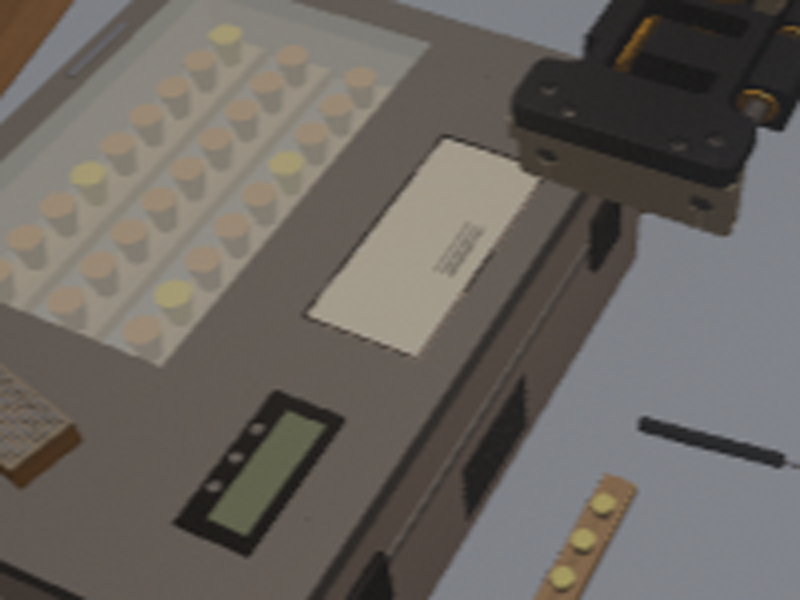

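The cover lies flush and latched, with corners at crop (305,315) and (445,137). The robot is clear of everything and the loose things are undisturbed. Handing in.

```bash
python3 -c "
from plant import workorder
print(workorder.close_job())"
```

```text
the job is handed in; nothing more can be done
None
```

The heater rocker was pushed to its stop, and the last picture shows the cover latched flush, the loose things in view undisturbed and the arm clear; I handed the job in at about 14 s, and no verdict came back.

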